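# Flip the ratchet and snug down the fan hub nut

## Robot

A 6-joint arm with a two-finger parallel gripper is mounted at the origin on the work surface. World frame = base frame: x ahead of the robot, y to its left, z up, the work surface at z = 0. Lengths are in mm, angles in rad, forces in N, time in s.
With the tool pointing down it reaches from about 350 to 725 mm from the base axis. Payload 6 kg.
Tool frame: the origin (TCP) lies at the very end of the fingers, on their centre line; the grasp point (between the pads) lies 19 mm behind it; z points along the fingers, y is the line along which they close (so a half turn about z gives the same grasp; the last joint's range is limited). The gripper opens to 85 mm and grips with 20 to 120 N. Pads are 22 mm wide; open, the fingers measure 114 mm over their backs; the gripper's body (76 mm by 85 mm) begins 54 mm behind the grasp point. The pads swing forward as they close: fully open they stand 13 mm farther back than shut.
Start: joints at [-0.914, 0.04, 0.085, 0, -1.615, -0.334], TCP at [190.342, -568.984, 231.261] pointing down, gripper open.
Joint ranges: [-2.56, 2.56], [-1.29, 2.01], [-1.08, 1.49], [-3.29, 1.98], [-2.81, -0.18], [-2.99, 2.99]. Speed limits (rad/s): [2.57, 2.57, 3.01, 3.14, 3.14, 3.14].

## Interface

Orientations are given as a 3x3 rotation matrix whose columns are the frame's x, y, z axes.
In Python, from plant import r, viewer gives the robot as it stands. The module is installed in compiled form; this text tells all that it offers.
- The arm moves only by the tool step_arm, never from a script. Its argument "series" is a list of rows, each a list of 7 numbers: the turn, a rotation vector about the world's x, y, z in units of 90 degrees (1.0 is 90 degrees), then the shift along the world's x, y, z in units of 0.6 m (1.0 is 0.6 m), then the opening in per cent of the stroke, from 0 (shut) to 100 (fully open). A call has 1 to 12 rows; each row is the pose to reach, as a shift and turn from the pose commanded when the call began; what a row does not reach only later rows make up. A row lasts 1/8 s, in which the tool goes at most 62.5 mm and 10.7 degrees, less where a joint would pass 70% of its speed; a pose out of reach is approached as far as the arm can. A call with a number of a shift or a turn outside -1 to 1 is refused whole. A call with a gripper value outside its range is refused whole. The fingers move at their own pace and stop on an object; "grip_force" is the grip in N (left out, the last holds). Time passes only in rows, so rows that repeat a pose let the fingers close. It gives the time, the measured TCP pose, the force, the opening and the grip force at its end, in the units of the state.
- r.state(): the state, without advancing time (a new reading comes with each control period).
- viewer.get_image(name): name is "scene" or "top" or "wrist"; returns a dict with "pixels" (384x512x3 uint8, red, green, blue), "range_z" (384x512 float32, mm along the optical axis (not along the pixel's ray), 0 where there is no reading), "K" (3x3 intrinsics, pixels), "R" (3x3) and "t" (3): a world point X has camera coordinates R X + t; the wrist camera has in their place "T_tool_cam" (4x4, takes a point from camera to tool coordinates, whose origin is the TCP and whose axes are the flange's). Camera axes: x right, y down, z forward; pixel columns grow to the right and rows downward; lengths in mm; the calibration is good to about 2 mm. A picture is of the moment at which its call begins: read the wrist's pose just before it.
- r.hand_in(): hands the job in; it is judged then, once.
The state is a dict: "time_s": time; "joint_positions": joint angles; "qd": joint speeds; "effort": joint torques, N m; "ee_pos": TCP position; "tool_rot": TCP orientation; "wrist_force": force on the tool from outside, world axes, zero at the start; "moment": the same for the moment, N m; "width": opening from 0.0 (shut) to 1.0 (fully open); "grasp_force": force on a finger pad.
Only numpy, scipy, OpenCV 4.12 (cv2) and the standard library are available. Lean on these libraries where they do the work, as an engineer would, in place of code of your own. Each camera call takes 0.05 s, during which the arm holds its last target. There are 200 camera calls.

## Task

The ratchet standing on the fan hub's shaft nut is still set to undo: flip its direction lever right over to tightening, then swing the handle back counter-clockwise (seen from above) by about an eighth of a turn and feel it click round freely. Then pull it clockwise, ratcheting back for a fresh stroke when you need one, until the nut is down and snug, firm at about 15 newtons at the grip and no harder, or the plastic hub is strained. Leave the ratchet sitting on the nut with its lever on tightening, let go, and do not disturb the other things on the bench.

Things in the scene. Friction and masses are not known exactly. Their poses are not given: they have to be found in the camera images.
- motor: grey finned aluminium motor casing, 124 mm across (ears and terminal box reach 86 mm from the axis), top 100 mm up, fixed on an 18 mm plywood board; on it the red plastic fan hub, 90 mm across, top 126 mm up. The rotor is pinned, so the hub does not turn. Origin on the shaft axis, at the bench
- shaft_axis (a point): a point on the upright turning axis of nut, socket and ratchet, at the height of the ratchet head's middle, 181 mm above the bench. Right-hand thread: clockwise seen from above tightens
- socket_mid (a point): centre of the steel socket, 27 mm across, 42 mm high, that covers the nut, 151 mm above the bench. How far the nut has still to run down is not known (30 to 75 degrees). Running down it takes about 4 N at the grip; once it meets the washer this rises quickly to 10 N, then by roughly 8 N per 10 degrees
- handle_grip (a point): on the handle's centreline, 160 mm from the axis, half-way along its black grip: round, 27 mm thick, 100 to 224 mm from the axis, level but for some 5 mm of droop, about 176 mm above the bench, over 100 mm free under it. x axis: outward along the handle; z up. About 15 N clockwise here, square to the handle, makes the nut snug; under 12 N is not snug, over 19 N is too much
- ratchet: steel ratchet wrench, 0.45 kg, loose: its socket just stands over nut and shaft end and would lift off. Origin under the socket, on the axis, 130 mm above the bench; x axis along the handle. Found 48 to 69 degrees counter-clockwise of the motor's x axis; swing it back to 80 or more. 20 teeth: up to 18 degrees of slack before it bites. In the free direction it clicks at under 2 N at the grip
- lever_tab (a point): centre of the thumb tab of the direction lever, on top of the ratchet's round head (42 mm across, top 190 mm up): dark steel, 14 mm long (towards the handle), 7 mm wide, standing 194 to 208 mm up, nothing else beside it. Seen from above with the handle pointing away from you it leans to the right (undoing) and goes over about 18 mm to the left (tightening)
- lever (a joint): angle of the direction lever, rad: 0 undoing (as found), 0.7 right over on tightening. Its pivot is 27 mm from the axis towards the handle, the tab 26 mm back from the pivot, over the head. A sideways push of about 3 N at the tab takes it over; from the middle, 0.35, a spring snaps it to either end
- washer_top (a point): top centre of the steel spring washer, 34 mm across, under the socket, 130 mm above the bench; it sinks by 0.1 to 0.4 mm as the nut is tightened, too little to be measured here
- spare_a_mid (a point): loose spare socket, steel, 28 mm across, 38 mm high, standing on the plywood board under the swing of the handle; this point is its centre
- spare_b_mid (a point): smaller loose spare socket, steel, 22 mm across, 30 mm high, standing on the board as well; this point is its centre
- saucer: white ceramic saucer, 140 mm across, 20 mm high, with a loose nut in it; origin at the centre of its underside
- grease_tin: small tin with a paper band, 68 mm across, 55 mm high; origin at the centre of its underside

How it is judged:
By the outcome, as a careful person would: the job done as asked, in the order asked, and still so for the second after the job is handed in, with the robot touching nothing.
It also fails if it takes over 67 s, if anything falls off the work surface, if the arm or the gripper's body presses on something with over 40 N, if the wrist force passes 120 N, or if a joint passes its speed limit or range.

## Working session

There is one attempt and no reset: what is moved stays moved. The work goes in short steps, Python scripts to look and compute and a tool call to move; the robot and the scene stay as the last step left them, time stands still between calls to the robot, and variables do not carry over. Pictures are saved under pics/ and viewed, at most 10 in all, crops included, and the job is handed in when it is done.

Besides the shell and the picture viewer there is one more tool, called as name(argument=value, ...), one argument or row to a line, values as JSON. step_arm: Moves the arm, as the interface text tells. Its arguments: {"type":"object","properties":{"series":{"type":"array","items":{"type":"array","items":{"type":"number"}}},"grip_force":{"type":"number"}},"required":["series"]}

```bash
mkdir -p pics; python3 - <<'E'
from plant import r,viewer
import cv2,numpy as np
s=r.state();print({k:np.round(v,3).tolist() for k,v in s.items()})
ims=[]
for n in("scene","top"):
    d=viewer.get_image(n);np.savez("%s0.npz"%n,**d)
    ims.append(d["pixels"]);print(n,d["K"].round(1).tolist(),d["R"].round(3).tolist(),d["t"].round(1).tolist())
cv2.imwrite("pics/scene0.png",cv2.cvtColor(ims[0],cv2.COLOR_RGB2BGR))
cv2.imwrite("pics/top0.png",cv2.cvtColor(ims[1],cv2.COLOR_RGB2BGR))
E
```

```text
{'time_s': 0.0, 'joint_positions': [-0.914, 0.041, 0.084, -0.001, -1.615, -0.334], 'qd': [-0.001, 0.0, 0.001, -0.002, -0.001, 0.0], 'effort': [0.003, -36.821, 34.744, 6.933, -0.005, 0.0], 'ee_pos': [190.296, -568.672, 230.252], 'tool_rot': [[-0.948, -0.317, -0.001], [-0.317, 0.948, 0.002], [0.0, 0.002, -1.0]], 'wrist_force': [-1.066, -0.028, 0.739], 'moment': [0.02, -0.025, 0.02], 'grasp_force': 0.0, 'width': 0.997}
scene [[414.1, 0.0, 257.4], [0.0, 414.1, 189.7], [0.0, 0.0, 1.0]] [[-0.722, 0.692, 0.01], [0.445, 0.475, -0.759], [-0.53, -0.544, -0.651]] [450.6, -68.5, 1237.7]
top [[404.7, 0.0, 254.1], [0.0, 404.7, 190.6], [0.0, 0.0, 1.0]] [[-0.148, -0.989, -0.002], [-0.967, 0.145, -0.209], [0.207, -0.029, -0.978]] [-34.1, 546.5, 898.0]
```

View pics/scene0.png

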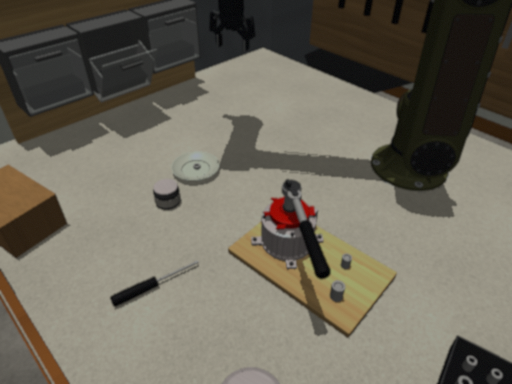

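View pics/top0.png

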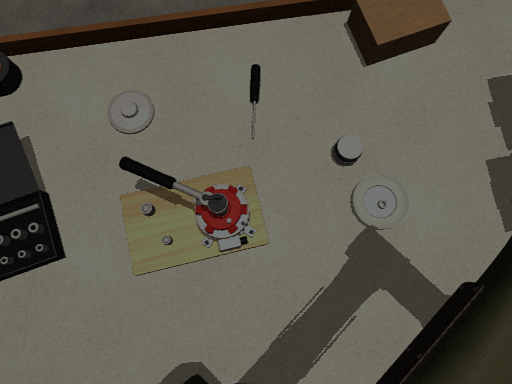

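The scene view shows the ratchet head at (291,187) with the grip running to (322,272). In the top view the head is at (217,206) and the black grip runs from (123,163) to (172,183). The spare sockets are at (147,209) and (167,240). Next I'll measure these.

```bash
cat > h.py <<'E'
import numpy as np,cv2
def cloud(d):
    v,u=np.mgrid[:384,:512];z=d["range_z"];K=d["K"]
    c=np.stack([(u-K[0,2])/K[0,0]*z,(v-K[1,2])/K[1,1]*z,z],-1)
    if "T_tool_cam" in d: return c
    return (c-d["t"])@d["R"]
def ray(d,u,v,h):
    K=d["K"];w=np.array([(u-K[0,2])/K[0,0],(v-K[1,2])/K[1,1],1.])@d["R"];o=-d["t"]@d["R"]
    return o+w*(h-o[2])/w[2]
E
python3 - <<'E'
from h import *
for n in("scene","top"):
    d=dict(np.load(n+"0.npz"));P=cloud(d);p=d["pixels"].astype(int);ok=d["range_z"]>0
    reg=np.zeros((384,512),bool)
    if n=="top": reg[140:260,110:275]=1
    else: reg[170:330,225:400]=1
    m=ok&reg&(P[...,2]>150)&(P[...,2]<230)
    g=m&(p.max(-1)<60)
    Q=P[g];print(n,m.sum(),g.sum())
    for nm,mm in(("all",m),("dark",g)):
        k,l,st,ce=cv2.connectedComponentsWithStats(mm.astype(np.uint8))
        for i in range(1,k):
            if st[i,4]>15:
                q=P[l==i];c=np.median(q,0);x=q[:,:2]-q[:,:2].mean(0);w=np.linalg.svd(x,full_matrices=0)[2][0];t=x@w
                print(nm,st[i].tolist(),ce[i].round(1),"med",c.round(1),"dir",np.degrees(np.arctan2(w[1],w[0])).round(1),"ends",(q[:,:2].mean(0)+t.min()*w).round(),(q[:,:2].mean(0)+t.max()*w).round(),"z",np.percentile(q[:,2],[5,50,95]).round())
    r=ok&reg&(p[...,0]>130)&(p[...,1]<60)
    q=P[r&(P[...,2]>110)&(P[...,2]<145)]
    c,rad=cv2.minEnclosingCircle(q[:,:2].astype(np.float32));print("hub",c,rad,np.median(q[:,2]))
    hd=m&(P[...,2]>183)
    print("high",P[hd].round(0)[:60:3].tolist() if hd.sum() else 0)
d=dict(np.load("top0.npz"));s=dict(np.load("scene0.npz"))
print(ray(d,217,206,190),ray(s,291,187,195))
big=cv2.resize(d["pixels"][140:260,110:275],None,fx=4.5,fy=4.5,interpolation=2)
cv2.imwrite("pics/topc.png",cv2.cvtColor(big,4))
E
```

```text
scene 1421 966
all [282, 179, 49, 100, 1421] [306.1 228.6] med [567.5  73.4 185.9] dir 57.6 ends [487. -53.] [618. 154.] z [173. 186. 194.]
dark [284, 180, 16, 16, 149] [291.7 186.4] med [505.1 -29.8 192.9] dir -141.0 ends [519. -14.] [484. -42.] z [190. 193. 207.]
dark [283, 191, 10, 13, 47] [287.2 198.2] med [515.3 -30.3 176.2] dir 62.0 ends [508. -41.] [524.  -9.] z [152. 176. 183.]
dark [299, 220, 31, 58, 770] [313.8 249.4] med [592.6 111.  185.4] dir 58.1 ends [554.  49.] [619. 153.] z [174. 185. 189.]
hub (493.40985107421875, -35.302371978759766) 54.56663513183594 121.93760423123842
high [[503.0, -44.0, 206.0], [485.0, -51.0, 192.0], [479.0, -47.0, 191.0], [506.0, -38.0, 209.0], [485.0, -48.0, 191.0], [483.0, -41.0, 194.0], [477.0, -38.0, 193.0], [506.0, -41.0, 205.0], [505.0, -33.0, 208.0], [486.0, -41.0, 193.0], [479.0, -39.0, 191.0], [500.0, -54.0, 190.0], [508.0, -39.0, 204.0], [507.0, -31.0, 208.0], [489.0, -39.0, 193.0], [484.0, -34.0, 193.0], [477.0, -32.0, 190.0], [502.0, -49.0, 192.0], [508.0, -36.0, 203.0], [504.0, -31.0, 204.0]]
top 1413 1051
all [119, 156, 110, 58, 
[... 231 characters left out ...]
rk [202, 194, 27, 20, 339] [215.8 202.3] med [495.5 -31.6 191.3] dir -125.3 ends [512.  -7.] [481. -50.] z [183. 191. 207.]
hub (0.0, 0.0) 0.0 nan
high [[620.0, 146.0, 183.0], [618.0, 150.0, 184.0], [617.0, 142.0, 184.0], [615.0, 150.0, 185.0], [615.0, 144.0, 185.0], [613.0, 138.0, 186.0], [613.0, 148.0, 185.0], [612.0, 142.0, 185.0], [612.0, 136.0, 184.0], [611.0, 152.0, 186.0], [610.0, 146.0, 186.0], [610.0, 141.0, 183.0], [609.0, 134.0, 184.0], [608.0, 128.0, 184.0], [609.0, 152.0, 187.0], [608.0, 146.0, 186.0], [607.0, 140.0, 187.0], [606.0, 132.0, 187.0], [606.0, 124.0, 183.0], [608.0, 153.0, 184.0]]
[487.19830071 -32.39868776 190.        ] [503.85643521 -27.68427705 195.        ]
  return _methods._mean(a, axis=axis, dtype=dtype,
  ret = ret.dtype.type(ret / rcount)
```

View pics/topc.png

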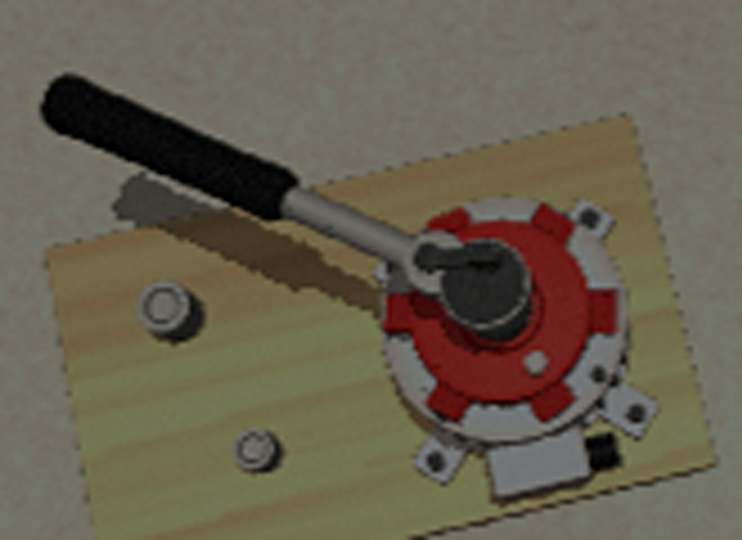

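step_arm(
  series=[
    [0, 0, 0.434, 0.523, 0.888, 0.08, 53],
    [0, 0, 0.434, 0.523, 0.888, 0.08, 53],
    [0, 0, 0.434, 0.523, 0.888, 0.08, 53],
    [0, 0, 0.434, 0.523, 0.888, 0.08, 53],
    [0, 0, 0.434, 0.523, 0.888, 0.08, 53],
    [0, 0, 0.434, 0.523, 0.888, 0.08, 53],
    [0, 0, 0.434, 0.523, 0.888, 0.08, 53],
    [0, 0, 0.434, 0.523, 0.888, 0.08, 53],
    [0, 0, 0.434, 0.523, 0.888, 0.08, 53],
    [0, 0, 0.434, 0.523, 0.888, 0.08, 53],
    [0, 0, 0.434, 0.523, 0.888, 0.08, 53],
    [0, 0, 0.434, 0.523, 0.888, 0.08, 53],
  ],
)

```text
time_s: 1.6
ee_pos: [504.0, -36.2, 278.9]
tool_rot: [[-0.536, -0.844, -0.001], [-0.844, 0.536, -0.0], [0.001, 0.001, -1.0]]
wrist_force: [-0.6, -0.2, 0.3]
width: 0.528
grasp_force: 0.0
```

step_arm(
  series=[
    [0, 0, 0, 0, 0, 0, 53],
    [0, 0, 0, 0, 0, 0, 53],
    [0, 0, 0, 0, 0, 0, 53],
  ],
)

```text
time_s: 1.98
ee_pos: [503.9, -36.8, 279.5]
tool_rot: [[-0.537, -0.843, 0.0], [-0.843, 0.537, 0.0], [-0.0, -0.0, -1.0]]
wrist_force: [-0.5, -0.4, 1.6]
width: 0.532
grasp_force: 0.0
```

```bash
python3 - <<'E'
from plant import r,viewer
from h import *
s=r.state();d=viewer.get_image("wrist")
np.savez("w1.npz",ee=s["ee_pos"],rot=s["tool_rot"],**d)
print(s["time_s"],np.round(s["ee_pos"],1),np.round(s["tool_rot"],3).tolist(),s["wrist_force"],s["width"],d["T_tool_cam"].round(2).tolist())
cv2.imwrite("pics/w1.png",cv2.cvtColor(d["pixels"],4))
E
```

```text
1.975 [503.9 -36.8 279.5] [[-0.537, -0.843, 0.0], [-0.843, 0.537, 0.0], [-0.0, -0.0, -1.0]] [-0.50390175 -0.41668992  1.55996975] 0.5320936824663164 [[0.0, -0.96, -0.28, 69.63], [1.0, -0.0, 0.0, 0.33], [-0.0, -0.28, 0.96, -141.93], [0.0, 0.0, 0.0, 1.0]]
```

View pics/w1.png

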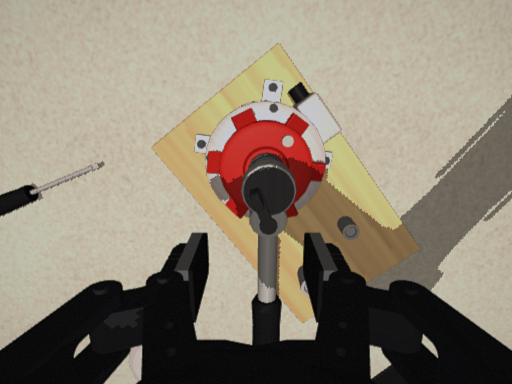

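The wrist view shows the round head centred near (269,188), the lever pivot at (268,224), and the tab running from about (250,190) to (262,215). The fingers straddle the handle.

```bash
cat >> h.py <<'E'
def wcloud(d):
    c=cloud(d);T=d["T_tool_cam"];p=c@T[:3,:3].T+T[:3,3]
    return p@np.array(d["rot"]).T+d["ee"]
E
python3 - <<'E'
from h import *
d=dict(np.load("w1.npz"));P=wcloud(d);z=P[...,2]
reg=np.zeros((384,512),bool);reg[150:245,230:300]=1
a=np.radians(57.6);u=np.array([np.cos(a),np.sin(a)]);rt=np.array([u[1],-u[0]])
t=P[reg&(z>200)&(z<215)];print("tab",len(t),t.mean(0).round(1),t.min(0).round(1),t.max(0).round(1))
h=P[reg&(z>186)&(z<193)];c,rad=cv2.minEnclosingCircle(h[:,:2].astype(np.float32));print("head",len(h),c,rad,np.median(h[:,2]))
# head circle excluding neck: extents lateral & rear
q=h[:,:2]-[495.5,-33.7];print("along",(q@u).min(),"lat",(q@rt).min(),(q@rt).max())
tq=t[:,:2]-[495.5,-33.7];print("tab along",(tq@u).min(),(tq@u).max(),"lat",(tq@rt).min(),(tq@rt).max())
# neck rows
for v in(250,260,270,280,290):
    w=P[v,230:310];k=(w[:,2]>165)&(w[:,2]<200)
    if k.any():
        m=w[k];print(v,m.mean(0).round(1),((m.mean(0)[:2]-[495.5,-33.7])@rt).round(1),m[:,2].max().round(1))
E
```

```text
tab 217 [503.7 -34.9 206.3] [499.6 -41.4 200.6] [508.6 -26.9 208.6]
head 2547 (501.6335754394531, -21.630573272705078) 33.07038116455078 190.2692361285781
along -19.537147942395592 lat -22.206423949696426 19.152074551157142
tab along -3.07546810638914 10.923155218491633 lat 2.918741942121964 12.137434917451149
250 [522.7  10.9 185. ] -0.9 187.1
260 [527.5  18.7 184.5] -1.0 186.7
270 [532.4  26.6 184.2] -1.1 186.6
280 [537.8  34.4 183.9] -0.8 186.0
290 [542.9  42.6 183.8] -0.9 186.7
```

step_arm(
  series=[
    [0, 0, 0, 0, 0, -0.08, 53],
    [0, 0, 0, 0, 0, -0.13, 53],
    [0, 0, 0, 0, 0, -0.142, 53],
    [0, 0, 0, 0, 0, -0.142, 53],
    [0, 0, 0, -0.011, 0.007, -0.142, 53],
    [0, 0, 0, -0.022, 0.014, -0.142, 53],
    [0, 0, 0, -0.028, 0.018, -0.142, 53],
    [0, 0, 0, -0.028, 0.018, -0.142, 53],
  ],
)

```text
time_s: 3.02
ee_pos: [487.4, -25.4, 194.9]
tool_rot: [[-0.536, -0.844, 0.002], [-0.844, 0.536, -0.0], [-0.001, -0.001, -1.0]]
wrist_force: [2.3, -0.8, 2.3]
width: 0.534
grasp_force: 0.9
```

step_arm(
  series=[
    [0, 0, 0, -0.004, 0.0025, 0, 53],
    [0, 0, 0, -0.008, 0.005, 0, 53],
    [0, 0, 0, -0.012, 0.0075, 0, 53],
  ],
)

```text
time_s: 3.4
ee_pos: [479.8, -20.6, 193.7]
tool_rot: [[-0.536, -0.844, -0.001], [-0.844, 0.536, 0.0], [0.0, 0.001, -1.0]]
wrist_force: [0.7, -0.5, 0.4]
width: 0.528
grasp_force: 0.3
```

step_arm(
  series=[
    [0, 0, 0, -0.004, 0.0025, 0, 53],
    [0, 0, 0, -0.008, 0.005, 0, 53],
    [0, 0, 0, -0.008, 0.005, 0, 53],
  ],
)

```text
time_s: 3.78
ee_pos: [475.1, -17.8, 193.8]
tool_rot: [[-0.536, -0.844, -0.001], [-0.844, 0.536, 0.0], [0.0, 0.001, -1.0]]
wrist_force: [0.4, 0.8, 0.4]
width: 0.531
grasp_force: 0.0
```

```bash
python3 - <<'E'
from plant import r,viewer
from h import *
s=r.state();d=viewer.get_image("wrist")
np.savez("w2.npz",ee=s["ee_pos"],rot=s["tool_rot"],**d)
print(s["time_s"],np.round(s["ee_pos"],1),s["wrist_force"])
cv2.imwrite("pics/w2.png",cv2.cvtColor(d["pixels"],4))
E
```

```text
3.775 [475.1 -17.8 193.8] [0.37781874 0.84820162 0.35645244]
```

View pics/w2.png

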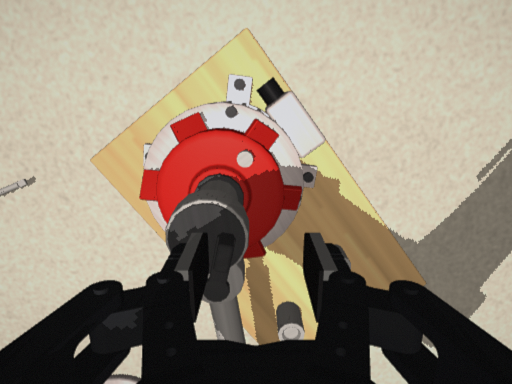

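The tab is now at about (225,250) and leans image-right of the pivot at (217,290), which is the tightening side. I'll lift clear and measure it numerically.

step_arm(
  series=[
    [0, 0, 0, 0, 0, 0.06, 53],
    [0, 0, 0, 0.02, -0.013, 0.12, 53],
    [0, 0, 0, 0.04, -0.026, 0.142, 53],
    [0, 0, 0, 0.048, -0.03, 0.142, 53],
    [0, 0, 0, 0.048, -0.03, 0.142, 53],
  ],
)

```text
time_s: 4.45
ee_pos: [503.8, -35.7, 277.9]
tool_rot: [[-0.537, -0.844, -0.002], [-0.844, 0.537, 0.0], [0.001, 0.002, -1.0]]
wrist_force: [0.6, 0.0, -0.3]
width: 0.53
grasp_force: 0.0
```

```bash
python3 - <<'E'
from plant import r,viewer
from h import *
s=r.state();d=viewer.get_image("wrist")
np.savez("w3.npz",ee=s["ee_pos"],rot=s["tool_rot"],**d)
d["ee"]=s["ee_pos"];d["rot"]=s["tool_rot"]
P=wcloud(d);z=P[...,2];print(np.round(s["ee_pos"],1))
reg=np.zeros((384,512),bool);reg[140:245,220:310]=1
a=np.radians(57.6);u=np.array([np.cos(a),np.sin(a)]);rt=np.array([u[1],-u[0]]);c=np.array([495.3,-32])
t=P[reg&(z>203)&(z<215)];q=t[:,:2]-c
print("tab",len(t),t.mean(0).round(1),"lat",np.percentile(q@rt,[2,50,98]).round(1),"along",np.percentile(q@u,[2,98]).round(1))
h=P[reg&(z>186)&(z<193)];q=h[:,:2]-c;print("head rear",(q@u).min(),"lat",np.percentile(q@rt,[.3,99.7]))
for v in(250,260,270,280,290):
    w=P[v,220:320];k=(w[:,2]>165)&(w[:,2]<200)
    if k.any(): m=w[k].mean(0)[:2]-c;print(v,np.degrees(np.arctan2(m[1],m[0])).round(1),end=" ")
E
```

```text
[503.8 -35.7 277.9]
tab 207 [487.9 -25.7 206.6] lat [-13.9  -9.7  -5.4] along [-4.9  8.2]
head rear -20.914657714975746 lat [-20.50002352  19.18436277]
250 64.3 260 64.3 270 64.4 280 64.3 290 64.3
```

step_arm(
  series=[
    [0, 0, 0.074, 0.1, 0.247, 0, 53],
    [0, 0, 0.074, 0.1, 0.247, 0, 53],
    [0, 0, 0.074, 0.1, 0.247, 0, 53],
    [0, 0, 0.074, 0.1, 0.247, -0.05, 53],
    [0, 0, 0.074, 0.1, 0.247, -0.12, 53],
    [0, 0, 0.074, 0.1, 0.247, -0.18, 53],
    [0, 0, 0.074, 0.1, 0.247, -0.204, 53],
    [0, 0, 0.074, 0.1, 0.247, -0.204, 36],
    [0, 0, 0.074, 0.1, 0.247, -0.204, 36],
    [0, 0, 0.074, 0.1, 0.247, -0.204, 36],
  ],
)

```text
time_s: 5.75
ee_pos: [564.7, 112.5, 158.5]
tool_rot: [[-0.435, -0.9, 0.002], [-0.9, 0.435, 0.001], [-0.002, -0.002, -1.0]]
wrist_force: [-0.0, -0.7, -0.3]
width: 0.355
grasp_force: 0.0
```

```bash
python3 - <<'E'
from plant import r,viewer
from h import *
s=r.state();d=viewer.get_image("wrist")
print(s["time_s"],np.round(s["ee_pos"],1),s["wrist_force"],s["width"],s["grasp_force"])
cv2.imwrite("pics/w4.png",cv2.cvtColor(d["pixels"],4))
# arc table: commanded start at 64.3deg, shifts in units
c=np.array([495,-32.]);p=lambda a:c+160*np.array([np.cos(np.radians(a)),np.sin(np.radians(a))])
for b in(64.3,109.3):
    print(b)
    for k in range(5,100,5):
        for sg in((1,) if b<100 else(-1,)):
            a=b+sg*k;print(round(a,1),round(sg*k/90,3),((p(a)-p(b))/600).round(4).tolist(),end="; ")
        if b<100 and k>=45: break
E
```

```text
5.75 [564.7 112.5 158.5] [-0.00791881 -0.68593565 -0.27752474] 0.3552234760604067 0.0
64.3
69.3 0.056 [-0.0214, 0.0092]; 74.3 0.111 [-0.0435, 0.0164]; 79.3 0.167 [-0.0661, 0.0217]; 84.3 0.222 [-0.0892, 0.0251]; 89.3 0.278 [-0.1124, 0.0264]; 94.3 0.333 [-0.1356, 0.0256]; 99.3 0.389 [-0.1587, 0.0229]; 104.3 0.444 [-0.1815, 0.0181]; 109.3 0.5 [-0.2038, 0.0114]; 109.3
104.3 -0.056 [0.0223, 0.0067]; 99.3 -0.111 [0.045, 0.0115]; 94.3 -0.167 [0.0681, 0.0142]; 89.3 -0.222 [0.0914, 0.015]; 84.3 -0.278 [0.1146, 0.0137]; 79.3 -0.333 [0.1376, 0.0103]; 74.3 -0.389 [0.1603, 0.005]; 69.3 -0.444 [0.1824, -0.0022]; 64.3 -0.5 [0.2038, -0.0114]; 59.3 -0.556 [0.2243, -0.0224]; 54.3 -0.611 [0.2437, -0.0351]; 49.3 -0.667 [0.262, -0.0495]; 44.3 -0.722 [0.279, -0.0654]; 39.3 -0.778 [0.2945, -0.0828]; 34.3 -0.833 [0.3084, -0.1014]; 29.3 -0.889 [0.3207, -0.1212]; 24.3 -0.944 [0.3312, -0.1419]; 19.3 -1.0 [0.3398, -0.1635]; 14.3 -1.056 [0.3465, -0.1858];
```

View pics/w4.png

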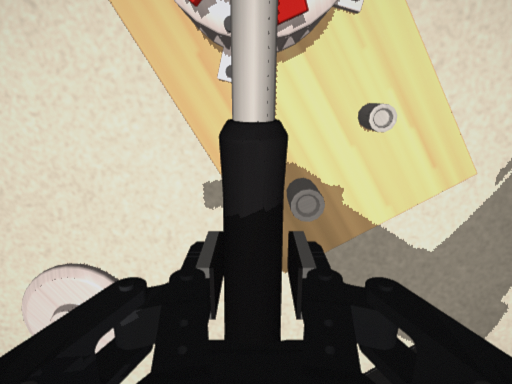

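The fingers straddle the black grip, with the pads at columns 215 and 290 on either side of it. Next is the swing back counter-clockwise.

step_arm(
  series=[
    [0, 0, 0.056, -0.0214, 0.0092, 0, 36],
    [0, 0, 0.111, -0.0435, 0.0164, 0, 36],
    [0, 0, 0.167, -0.0661, 0.0217, 0, 36],
    [0, 0, 0.222, -0.0892, 0.0251, 0, 36],
  ],
)

```text
time_s: 6.3
ee_pos: [510.7, 127.6, 157.8]
tool_rot: [[-0.098, -0.995, 0.001], [-0.995, 0.098, 0.001], [-0.001, -0.001, -1.0]]
wrist_force: [0.7, -0.0, -0.5]
width: 0.362
grasp_force: 0.3
```

step_arm(
  series=[
    [0, 0, 0.056, -0.0232, 0.0013, 0, 36],
    [0, 0, 0.111, -0.0464, 0.0005, 0, 36],
    [0, 0, 0.167, -0.0695, -0.0022, 0, 36],
    [0, 0, 0.222, -0.0923, -0.007, 0, 36],
    [0, 0, 0.278, -0.1146, -0.0137, 0, 36],
    [0, 0, 0.278, -0.1146, -0.0137, 0, 36],
  ],
)

```text
time_s: 7.05
ee_pos: [441.9, 119.3, 157.9]
tool_rot: [[0.329, -0.944, 0.002], [-0.944, -0.329, 0.001], [-0.001, -0.002, -1.0]]
wrist_force: [0.4, -0.9, 1.0]
width: 0.36
grasp_force: 0.0
```

```bash
python3 - <<'E'
from plant import r,viewer
from h import *
s=r.state();d=viewer.get_image("wrist");e=viewer.get_image("top");P=cloud(e)
print(s["time_s"],np.round(s["ee_pos"],1),s["wrist_force"],s["width"],s["grasp_force"])
d["ee"]=s["ee_pos"];d["rot"]=s["tool_rot"];P=wcloud(d)
for v in(40,60,80,100,150,180):
    w=P[v,200:310];k=(w[:,2]>165)&(w[:,2]<200)
    if k.any(): m=w[k].mean(0)-[495,-32,0];print(v,m.round(1),np.degrees(np.arctan2(m[1],m[0])).round(1))
cv2.imwrite("pics/s5.png",cv2.cvtColor(np.hstack([cv2.resize(e["pixels"][130:270,90:280],None,fx=2,fy=2),cv2.resize(d["pixels"],(373,280))]),4))
E
```

```text
7.05 [441.9 119.3 157.9] [ 0.37167386 -0.91987425  1.02421212] 0.36008202075976525 0.03511212030161914
40 [-23.9  69.2 184. ] 109.0
60 [-25.9  75.  183.9] 109.1
80 [-27.8  81.  183.9] 109.0
100 [-29.8  87.3 183.5] 108.8
150 [-34.9 103.3 187.5] 108.7
180 [-38.4 113.6 186.9] 108.7
```

View pics/s5.png

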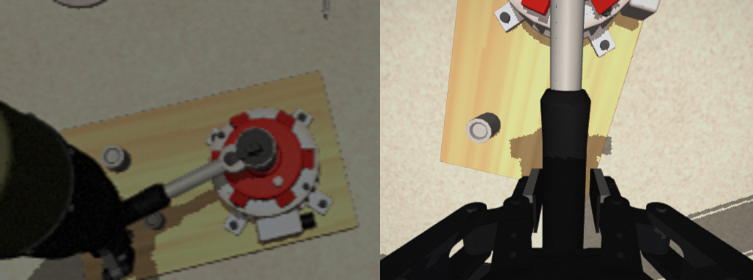

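The handle followed the fingers to 109° and moved freely at about 1 N. Now the clockwise pull.

step_arm(
  series=[
    [0, 0, -0.056, 0.0223, 0.0067, 0, 36],
    [0, 0, -0.111, 0.045, 0.0115, 0, 36],
    [0, 0, -0.167, 0.0681, 0.0142, 0, 36],
    [0, 0, -0.222, 0.0914, 0.015, 0, 36],
    [0, 0, -0.222, 0.0914, 0.015, 0, 36],
  ],
)

```text
time_s: 7.78
ee_pos: [496.9, 127.9, 156.1]
tool_rot: [[-0.015, -1.0, -0.002], [-1.0, 0.015, -0.001], [0.001, 0.002, -1.0]]
wrist_force: [-1.9, -1.1, 0.8]
width: 0.356
grasp_force: 1.1
```

```bash
cat > q.py <<'E'
import sys
from plant import r
import numpy as np
s=r.state();c=np.array([495,-32]);e=np.array(s["ee_pos"])[:2]-c;a=np.arctan2(e[1],e[0]);f=np.array(s["wrist_force"])
print(s["time_s"],"ang",np.degrees(a).round(2),"rad",np.hypot(*e).round(1),"z",round(s["ee_pos"][2],1),"Ft",(-np.sin(a)*f[0]+np.cos(a)*f[1]).round(2),"Fr",(np.cos(a)*f[0]+np.sin(a)*f[1]).round(2),"Fz",f[2].round(2))
if len(sys.argv)>1:
    b=float(sys.argv[1]);st=float(sys.argv[2]);p=lambda t:160*np.array([np.cos(np.radians(t)),np.sin(np.radians(t))])
    for k in range(1,9): print(round(b-k*st,1),round(-k*st/90,4),((p(b-k*st)-p(b))/600).round(4).tolist())
E
python3 q.py 89.3 3
```

```text
7.775 ang 89.33 rad 160.0 z 156.1 Ft 1.94 Fr -1.15 Fz 0.84
86.3 -0.0333 [0.014, -0.0005]
83.3 -0.0667 [0.0279, -0.0018]
80.3 -0.1 [0.0417, -0.0038]
77.3 -0.1333 [0.0554, -0.0065]
74.3 -0.1667 [0.0689, -0.0099]
71.3 -0.2 [0.0822, -0.0141]
68.3 -0.2333 [0.0953, -0.0189]
65.3 -0.2667 [0.1082, -0.0244]
```

step_arm(
  series=[
    [0, 0, -0.033, 0.014, -0.0005, 0, 36],
    [0, 0, -0.067, 0.0279, -0.0018, 0, 36],
    [0, 0, -0.1, 0.0417, -0.0038, 0, 36],
  ],
)

```text
time_s: 8.15
ee_pos: [521.0, 125.6, 156.7]
tool_rot: [[-0.17, -0.985, -0.002], [-0.985, 0.17, -0.001], [0.001, 0.002, -1.0]]
wrist_force: [-5.1, -1.3, 1.6]
width: 0.358
grasp_force: 2.7
```

```bash
python3 q.py 80.3 3
```

```text
8.15 ang 80.63 rad 159.7 z 156.7 Ft 4.8 Fr -2.09 Fz 1.64
77.3 -0.0333 [0.0137, -0.0027]
74.3 -0.0667 [0.0272, -0.0061]
71.3 -0.1 [0.0406, -0.0103]
68.3 -0.1333 [0.0537, -0.0151]
65.3 -0.1667 [0.0665, -0.0206]
62.3 -0.2 [0.079, -0.0267]
59.3 -0.2333 [0.0912, -0.0336]
56.3 -0.2667 [0.103, -0.041]
```

step_arm(
  series=[
    [0, 0, -0.033, 0.0137, -0.0027, 0, 36],
    [0, 0, -0.067, 0.0272, -0.0061, 0, 36],
  ],
)

```text
time_s: 8.4
ee_pos: [537.3, 121.9, 156.7]
tool_rot: [[-0.273, -0.962, -0.002], [-0.962, 0.273, -0.001], [0.001, 0.002, -1.0]]
wrist_force: [-6.2, -0.8, 2.0]
width: 0.358
grasp_force: 2.7
```

step_arm(
  series=[
    [0, 0, -0.033, 0.0134, -0.0042, 0, 36],
    [0, 0, -0.067, 0.0265, -0.009, 0, 36],
  ],
)

```text
time_s: 8.65
ee_pos: [553.2, 116.6, 156.6]
tool_rot: [[-0.372, -0.928, -0.002], [-0.928, 0.372, -0.001], [0.001, 0.002, -1.0]]
wrist_force: [-5.9, 0.2, 3.0]
width: 0.361
grasp_force: 2.7
```

```bash
python3 q.py 68.3 3
```

```text
8.65 ang 68.62 rad 159.6 z 156.6 Ft 5.58 Fr -1.99 Fz 2.95
65.3 -0.0333 [0.0128, -0.0055]
62.3 -0.0667 [0.0254, -0.0117]
59.3 -0.1 [0.0375, -0.0185]
56.3 -0.1333 [0.0494, -0.0259]
53.3 -0.1667 [0.0608, -0.034]
50.3 -0.2 [0.0717, -0.0426]
47.3 -0.2333 [0.0822, -0.0518]
44.3 -0.2667 [0.0923, -0.0615]
```

step_arm(
  series=[
    [0, 0, -0.033, 0.0128, -0.0055, 0, 36],
    [0, 0, -0.067, 0.0254, -0.0117, 0, 36],
  ],
)

```text
time_s: 8.9
ee_pos: [568.4, 109.7, 156.7]
tool_rot: [[-0.467, -0.884, -0.002], [-0.884, 0.467, -0.0], [0.001, 0.002, -1.0]]
wrist_force: [-5.9, 0.1, 1.4]
width: 0.364
grasp_force: 2.6
```

step_arm(
  series=[
    [0, 0, -0.033, 0.0122, -0.0068, 0, 36],
    [0, 0, -0.067, 0.024, -0.0143, 0, 36],
  ],
)

```text
time_s: 9.15
ee_pos: [582.8, 101.2, 156.6]
tool_rot: [[-0.558, -0.83, -0.002], [-0.83, 0.558, -0.0], [0.001, 0.002, -1.0]]
wrist_force: [-6.1, 0.7, 2.2]
width: 0.358
grasp_force: 2.6
```

```bash
python3 q.py 56.3 2
```

```text
9.15 ang 56.62 rad 159.6 z 156.6 Ft 5.44 Fr -2.79 Fz 2.15
54.3 -0.0222 [0.0077, -0.0053]
52.3 -0.0444 [0.0151, -0.0109]
50.3 -0.0667 [0.0224, -0.0167]
48.3 -0.0889 [0.0294, -0.0228]
46.3 -0.1111 [0.0363, -0.0291]
44.3 -0.1333 [0.0429, -0.0356]
42.3 -0.1556 [0.0493, -0.0424]
40.3 -0.1778 [0.0554, -0.0494]
```

step_arm(
  series=[
    [0, 0, -0.022, 0.0077, -0.0053, 0, 36],
    [0, 0, -0.044, 0.0151, -0.0109, 0, 36],
  ],
)

```text
time_s: 9.4
ee_pos: [591.9, 94.9, 156.7]
tool_rot: [[-0.613, -0.79, -0.002], [-0.79, 0.613, 0.0], [0.001, 0.002, -1.0]]
wrist_force: [-6.0, 2.0, 2.3]
width: 0.357
grasp_force: 2.6
```

step_arm(
  series=[
    [0, 0, -0.022, 0.0073, -0.0058, 0, 36],
    [0, 0, -0.044, 0.0143, -0.0119, 0, 36],
  ],
)

```text
time_s: 9.65
ee_pos: [600.3, 87.9, 156.7]
tool_rot: [[-0.666, -0.746, -0.002], [-0.746, 0.666, 0.0], [0.001, 0.002, -1.0]]
wrist_force: [-7.3, 3.4, 3.5]
width: 0.359
grasp_force: 4.3
```

```bash
python3 q.py 48.3 2
```

```text
9.65 ang 48.72 rad 159.6 z 156.7 Ft 7.74 Fr -2.3 Fz 3.5
46.3 -0.0222 [0.0068, -0.0063]
44.3 -0.0444 [0.0135, -0.0129]
42.3 -0.0667 [0.0198, -0.0196]
40.3 -0.0889 [0.026, -0.0266]
38.3 -0.1111 [0.0319, -0.0338]
36.3 -0.1333 [0.0375, -0.0412]
34.3 -0.1556 [0.0429, -0.0488]
32.3 -0.1778 [0.048, -0.0566]
```

step_arm(
  series=[
    [0, 0, -0.022, 0.0068, -0.0063, 0, 36],
    [0, 0, -0.022, 0.0068, -0.0063, 0, 36],
  ],
)

```text
time_s: 9.9
ee_pos: [604.1, 84.4, 157.1]
tool_rot: [[-0.691, -0.723, -0.003], [-0.723, 0.691, 0.001], [0.001, 0.002, -1.0]]
wrist_force: [-9.1, 4.6, 5.9]
width: 0.36
grasp_force: 4.4
```

```bash
python3 q.py 46.3 1
```

```text
9.9 ang 46.86 rad 159.6 z 157.1 Ft 9.84 Fr -2.86 Fz 5.94
45.3 -0.0111 [0.0033, -0.0032]
44.3 -0.0222 [0.0066, -0.0065]
43.3 -0.0333 [0.0098, -0.0099]
42.3 -0.0444 [0.013, -0.0133]
41.3 -0.0556 [0.0161, -0.0168]
40.3 -0.0667 [0.0191, -0.0203]
39.3 -0.0778 [0.0221, -0.0239]
38.3 -0.0889 [0.025, -0.0275]
```

step_arm(
  series=[
    [0, 0, -0.011, 0.0033, -0.0032, 0, 36],
    [0, 0, -0.022, 0.0066, -0.0065, 0, 36],
    [0, 0, -0.033, 0.0098, -0.0099, 0, 36],
  ],
)

```text
time_s: 10.28
ee_pos: [609.6, 79.0, 157.7]
tool_rot: [[-0.727, -0.687, -0.003], [-0.687, 0.727, 0.001], [0.001, 0.003, -1.0]]
wrist_force: [-12.2, 5.7, 8.0]
width: 0.358
grasp_force: 6.4
```

```bash
python3 q.py 43.3 1
```

```text
10.275 ang 44.09 rad 159.6 z 157.7 Ft 12.54 Fr -4.79 Fz 7.99
42.3 -0.0111 [0.0032, -0.0034]
41.3 -0.0222 [0.0063, -0.0069]
40.3 -0.0333 [0.0093, -0.0104]
39.3 -0.0444 [0.0123, -0.014]
38.3 -0.0556 [0.0152, -0.0176]
37.3 -0.0667 [0.0181, -0.0213]
36.3 -0.0778 [0.0208, -0.025]
35.3 -0.0889 [0.0236, -0.0288]
```

step_arm(
  series=[
    [0, 0, -0.011, 0.0032, -0.0034, 0, 36],
    [0, 0, -0.022, 0.0063, -0.0069, 0, 36],
    [0, 0, -0.022, 0.0063, -0.0069, 0, 36],
  ],
)

```text
time_s: 10.65
ee_pos: [613.5, 75.3, 158.0]
tool_rot: [[-0.75, -0.662, -0.002], [-0.662, 0.75, 0.002], [0.0, 0.003, -1.0]]
wrist_force: [-12.2, 6.2, 8.6]
width: 0.36
grasp_force: 6.5
```

```bash
python3 q.py 41.3 0.5; python3 -c "
from plant import r;print(r.state()['moment'])"
```

```text
10.65 ang 42.15 rad 159.9 z 158.0 Ft 12.77 Fr -4.9 Fz 8.58
40.8 -0.0056 [0.0015, -0.0018]
40.3 -0.0111 [0.003, -0.0035]
39.8 -0.0167 [0.0045, -0.0053]
39.3 -0.0222 [0.006, -0.0071]
38.8 -0.0278 [0.0075, -0.0089]
38.3 -0.0333 [0.0089, -0.0107]
37.8 -0.0389 [0.0104, -0.0126]
37.3 -0.0444 [0.0118, -0.0144]
[2.11208275 4.00237249 0.12500989]
```

step_arm(
  series=[
    [0, 0, -0.011, 0.003, -0.0035, 0, 36],
    [0, 0, -0.022, 0.006, -0.0071, 0, 36],
  ],
)

```text
time_s: 10.9
ee_pos: [616.8, 71.5, 158.0]
tool_rot: [[-0.772, -0.635, -0.003], [-0.635, 0.772, 0.003], [0.0, 0.004, -1.0]]
wrist_force: [-15.6, 8.3, 9.4]
width: 0.362
grasp_force: 7.8
```

```bash
python3 q.py 39.3 0.5
```

```text
10.9 ang 40.34 rad 159.8 z 158.0 Ft 16.44 Fr -6.54 Fz 9.45
38.8 -0.0056 [0.0015, -0.0018]
38.3 -0.0111 [0.0029, -0.0036]
37.8 -0.0167 [0.0044, -0.0055]
37.3 -0.0222 [0.0058, -0.0073]
36.8 -0.0278 [0.0072, -0.0092]
36.3 -0.0333 [0.0086, -0.011]
35.8 -0.0389 [0.0099, -0.0129]
35.3 -0.0444 [0.0113, -0.0148]
```

step_arm(
  series=[
    [0, 0, 0.01, -0.0028, 0.0031, 0, 36],
    [0, 0, 0.02, -0.0057, 0.0062, 0, 36],
    [0, 0, 0.02, -0.0057, 0.0062, 0, 60],
    [0, 0, 0.02, -0.0057, 0.0062, 0, 60],
    [0, 0, 0.02, -0.0057, 0.0062, 0, 60],
    [0, 0, 0.02, -0.0057, 0.0062, 0.05, 60],
    [0, 0, 0.02, -0.0057, 0.0062, 0.12, 60],
    [0, 0, 0.02, -0.0057, 0.0062, 0.2, 60],
    [0, 0, 0.02, -0.0057, 0.0062, 0.25, 60],
    [0, 0, 0.02, -0.0057, 0.0062, 0.25, 60],
  ],
)

```text
time_s: 12.15
ee_pos: [616.1, 72.8, 310.2]
tool_rot: [[-0.754, -0.657, 0.005], [-0.657, 0.754, 0.001], [-0.005, -0.002, -1.0]]
wrist_force: [0.1, 0.7, -0.6]
width: 0.604
grasp_force: 0.0
```

step_arm(
  series=[
    [0, 0, 0, -0.08, -0.08, 0, 60],
    [0, 0, 0, -0.16, -0.16, 0, 60],
    [0, 0, 0, -0.24, -0.24, 0, 60],
    [0, 0, 0, -0.24, -0.3, 0, 60],
    [0, 0, 0, -0.24, -0.4, 0, 60],
    [0, 0, 0, -0.24, -0.4, 0, 60],
    [0, 0, 0, -0.24, -0.4, 0, 60],
  ],
)

```text
time_s: 13.02
ee_pos: [471.0, -167.0, 305.9]
tool_rot: [[-0.754, -0.656, -0.001], [-0.656, 0.754, 0.0], [0.001, 0.001, -1.0]]
wrist_force: [0.2, -0.6, 0.2]
width: 0.599
grasp_force: 0.0
```

```bash
python3 - <<'E'
from plant import r,viewer
from h import *
s=r.state();print(s["time_s"],np.round(s["ee_pos"],1),np.round(s["wrist_force"],2))
e=viewer.get_image("top");d=viewer.get_image("scene");np.savez("scene1.npz",**d)
for n,i,sl in(("top",e,np.s_[140:260,90:300]),("sc",d,np.s_[160:330,225:400])):
    P=cloud(i)[sl];m=(P[...,2]>150)&(P[...,2]<215)
    q=P[m];c=np.array([495,-32]);v=q[:,:2]-c;rr=np.hypot(*v.T);k=(rr>60)&(rr<230);mm=v[k].mean(0)
    print(n,"handle ang",np.degrees(np.arctan2(mm[1],mm[0])).round(1),"n",k.sum(),"maxr",rr[k].max() if k.any() else 0,"zgrip",np.median(q[(rr>140)&(rr<180)][:,2]) if k.any() else 0)
    t=q[(q[:,2]>203)&(rr<30)];print("tab",t.mean(0).round(1) if len(t) else 0)
cv2.imwrite("pics/end.png",cv2.cvtColor(np.hstack([cv2.resize(e["pixels"][60:270,90:420],None,fx=1.3,fy=1.3),cv2.resize(d["pixels"][150:330,160:400],(364,273))]),4))
E
```

```text
13.025 [ 471.  -167.   305.9] [ 0.21 -0.58  0.16]
top handle ang nan n 0 maxr 0 zgrip 0
tab [490.2 -25.8 206.8]
sc handle ang 44.4 n 938 maxr 223.6191881297139 zgrip 186.60478179789146
tab [492.2 -25.2 207. ]<stdin>:7: RuntimeWarning: Mean of empty slice.
  ret = um.true_divide(
```

View pics/end.png

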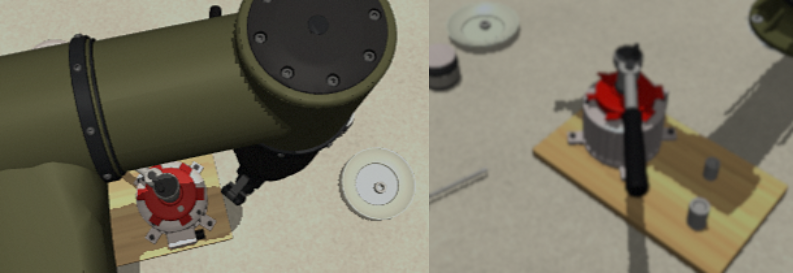

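The right-hand view shows the ratchet seated on the nut with its lever over on tightening. The two spare sockets are still standing, and the saucer and tin are in place. The peak pull was about 15–16 N, so I'm handing in.

```bash
python3 -c "
from plant import r;print(r.hand_in())"
```

```text
the job is handed in; nothing more can be done
None
```

I flipped the lever to tightening, swung the ratchet back about 45° with free clicking (about 1 N), and pulled the nut snug in one stroke to a peak reading of 16.4 N (about 15 N allowing for roughly 1 N of sensor bias); I left the ratchet seated on the nut, let go, and handed the job in at about 13 s, with no verdict returned.

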